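# Zero a wine photometer's filter slide and hold it in its detent

### The arm

A 6-joint arm with a two-finger parallel gripper is mounted at the origin on the work surface. World frame = base frame: x ahead of the robot, y to its left, z up, the work surface at z = 0. Lengths are in m, angles in rad, forces in N, time in s.
With the tool pointing down it reaches from about 0.35 to 0.975 m from the base axis. Payload 4.9 kg.
Tool frame: the origin (TCP) lies midway between the tips of the shut fingers; the grasp point (between the pads) lies 19 mm behind it; z points along the fingers, y is the line along which they close (so a half turn about z gives the same grasp; the last joint's range is limited). The gripper opens to 85 mm and grips with 20 to 120 N. Pads are 22 mm wide; open, the fingers measure 114 mm over their backs; the gripper's body (76 mm by 85 mm) begins 54 mm behind the grasp point. The pads swing forward as they close: fully open they stand 13 mm farther back than shut.
Start: joints at [-1.396, 0.053, 1.613, -0, 1.476, -0.119], TCP at [0.181, -0.598, 0.231] pointing down, gripper open.
Joint ranges: [-3.01, 3.01], [-1.01, 2.22], [0.06, 2.58], [-1.02, 4.17], [0.09, 2.62], [-3.14, 3.14]. Speed limits (rad/s): [2.57, 2.57, 3.14, 3.14, 3.14, 3.14].

### API

Orientations are given as a rotation vector (axis times angle).
In Python, from bench import ctrl gives the robot as it stands. The module is installed in compiled form; this text tells all that it offers.
- The arm moves only by the tool drive_tool, never from a script. Its argument "plan" is a list of rows, each a list of 7 numbers: the opening, from 0 (shut) to 1 (fully open), then the shift along the tool's x, y, z in units of 0.5 m (1.0 is 0.5 m), then the turn, a rotation vector about the tool's x, y, z in units of 30 degrees (1.0 is 30 degrees). A call has 1 to 8 rows; each row shifts and turns the commanded pose from where the row before left it, along the tool's axes as they then stand; what a row does not reach is not made up. A row lasts 1/12 s, in which the tool goes at most 41.7 mm and 7.16 degrees, less where a joint would pass 70% of its speed; a pose out of reach is approached as far as the arm can. A call with a number of a shift or a turn outside -1 to 1 is refused whole. A call with a gripper value outside its range is refused whole. The fingers move at their own pace and stop on an object; the grip force is fixed at half the most. Time passes only in rows, so rows that do not move let the fingers close. It gives the time, the measured TCP pose, the force, the opening and the grip force at its end, in the units of the state.
- ctrl.state(): the state, without advancing time (a new reading comes with each control period).
- ctrl.capture(name): name is "side" or "top" or "wrist"; returns (picture, depth): 420x560x3 uint8, blue, green, red; 420x560 float32, m along the optical axis (not along the pixel's ray), 0 where there is no reading.
- ctrl.calibration(name): a dict with "fx", "fy", "cx", "cy" (pixels), "D" ([k1, k2, p1, p2, k3] as OpenCV has them; the pictures are not rectified), "xyz" and "attitude" of the camera in the world; the wrist camera has in their place "hand_eye" (4x4, takes a point from camera to tool coordinates, whose origin is the TCP and whose axes are the flange's). Camera axes: x right, y down, z forward; pixel columns grow to the right and rows downward; lengths in m; the calibration is good to about 2 mm. A picture is of the moment at which its call begins: read the wrist's pose just before it. calibration takes no time and is no camera call.
- ctrl.hand_in(): hands the job in; it is judged then, once.
The state is a dict: "time_s": time; "joints": joint angles; "dq": joint speeds; "joint_torque": joint torques, N m; "eef_pos": TCP position; "tool_rot": TCP orientation; "ft_force": force on the tool from outside, world axes, zero at the start; "wrist_torque": the same for the moment, N m; "width": finger opening in m; "grasp_force": force on a finger pad.
Only numpy, scipy, OpenCV 4.12 (cv2) and the standard library are available. Lean on these libraries where they do the work, as an engineer would, in place of code of your own. Each camera call takes 0.05 s, during which the arm holds its last target. There are 200 camera calls.

### The job

Take the filter slide on top of the photometer by its upright fin, push it right back against its zero stop so that the instrument can take its dark reading, and keep it there for half a second. Then draw it along the rail the other way until you feel the ball click into its notch, stop there, and finish while still holding the fin between the fingers with the slide at rest in the notch. Leave the jar, the reagent bottle and the beaker beside the instrument where they stand.

Things in the scene. Friction and masses are not known exactly. Their poses are not given: they have to be found in the camera images.
- photometer: Fixed grey housing, 170 mm (its x) by 310 mm (its y) by 75 mm high; origin at the centre of its underside, z up, y along the rail. On its deck: two guide rails 8 mm high, 27 mm either side of the middle line, a stop block 10 mm high across each end, and a black cuvette block 34 x 50 mm, 18 mm high, centred 62 mm along +x.
- zero_stop (a point): Middle of the inner face of the zero stop, the dark steel block across the rails' -y end (the right end seen from the robot), 5 mm above the deck, which is 75 mm above the table. The saddle meets it; it does not give. The other stop's inner face is 192 mm away along +y. Axes as the housing's.
- fin (a point): Grip point in the filter slide's fin, 32 mm above the deck. An aluminium saddle, 44 mm (x) by 70 mm (y, along the rail), 10 mm thick, carries at its middle a black upright fin 12 mm thick along the rail, 28 mm wide, 36 mm high (top 14 mm above this point). Pinch it from above, fingers closing along the rail. Axes as the housing's.
- slide (a joint): Place of the filter slide, m: 0 with the saddle against the zero stop, growing towards the housing's +y, 0.122 against the other stop. It runs with about 1.5 N of friction. The notch lies somewhere between 0.035 and 0.080, at another place each time, out of sight: found by feel. Let go of in the notch, the slide centres itself.
- ball (a joint): Height of the hidden sprung ball, m: 0.0003 to 0.0006 on the plain slide, nearly 0.004 at the notch's middle, 0.002 some 2.5 mm off it. The notch acts 9 mm either side: coming in, it draws the slide on with a force growing to 6 or 7 N; past the middle this turns over sharply to 6 to 9 N of resistance on top of friction, fading to nothing 9 mm out.
- reagent: White reagent bottle with a black cap, 46 mm across, 95 mm tall, loose, standing beyond the photometer (its +x side); origin at the centre of its underside. Leave it alone.
- jar: Amber glass jar with a white cap, 64 mm across, 65 mm tall, loose, beyond the photometer; origin at the centre of its underside. Leave it alone.
- beaker: Clear glass beaker, 64 mm across, 80 mm tall, loose, beyond the photometer; origin at the centre of its underside. Leave it alone.

How it is judged:
By the outcome, as a careful person would: the job done as asked, in the order asked, and still so for the second after the job is handed in, while the arm keeps its last pose, push and grip.
It also fails if it takes over 72 s, if anything falls off the work surface, if the arm or the gripper's body presses on something with over 40 N, if the wrist force passes 120 N, or if a joint passes its speed limit or range.

## Working session

There is one attempt and no reset: what is moved stays moved. The work goes in short steps, Python scripts to look and compute and a tool call to move; the robot and the scene stay as the last step left them, time stands still between calls to the robot, and variables do not carry over. Pictures are saved under pics/ and viewed, at most 10 in all, crops included, and the job is handed in when it is done.

Besides the shell and the picture viewer there is one more tool, called after ">>>" as name(argument=value, ...) on one line, values as JSON. drive_tool: Moves the arm, as the interface text tells. Its arguments: {"type":"object","properties":{"plan":{"type":"array"}},"required":["plan"]}

```bash
mkdir -p pics
python3 - <<'E'
from bench import ctrl
import cv2,numpy as np
print(ctrl.state())
for n in("side","top"):
    p,d=ctrl.capture(n);cv2.imwrite(f"pics/{n}0.png",p);np.save(f"pics/{n}0.npy",d);print(n,ctrl.calibration(n))
print(ctrl.calibration("wrist"))
E
```

```text
{'time_s': 0.0, 'joints': array([-1.39594807e+00,  5.33720555e-02,  1.61430330e+00,  4.67457640e-07,
        1.47598227e+00, -1.19000391e-01]), 'dq': array([ 0.00047907, -0.00120479, -0.00065902,  0.00118102, -0.00023465,
       -0.00086529]), 'joint_torque': array([-1.58055245e-04, -3.93681979e+01, -3.70174634e+01, -8.26170390e-05,
        7.07065308e-03, -2.81567665e-06]), 'eef_pos': array([ 0.18091505, -0.59759295,  0.23004803]), 'tool_rot': array([-3.10570328e+00, -4.59615258e-01,  8.97741351e-05]), 'ft_force': array([-1.20242549, -0.41916513, -0.87385932]), 'wrist_torque': array([ 0.02485851,  0.0131063 , -0.01076926]), 'grasp_force': 0.0, 'width': 0.08506354057890483}
side {'fx': 438.1760180605402, 'fy': 438.1760180605402, 'cx': 267.9771250876272, 'cy': 207.25630025079155, 'D': array([0.01086469, 0.        , 0.        , 0.        , 0.        ]), 'xyz': array([ 0.28864218, -0.60953436,  0.60203505]), 'attitude': array([-2.11154671,  0.49901368, -0.28712843])}
top {'fx': 404.3213012415165, 'fy': 404.3213012415165, 'cx': 286.4678926050994, 'cy': 211.20319371786786, 'D': array([-0.02899835,  0.        ,  0.        ,  0.        ,  0.        ]), 'xyz': array([0.50050154, 0.06229944, 0.75641312]), 'attitude': array([-2.14181181,  2.15315527, -0.23270098])}
{'fx': 365.01847613998365, 'fy': 365.01847613998365, 'cx': 283.3130177668907, 'cy': 219.1404661420904, 'D': array([-0.00817163,  0.        ,  0.        ,  0.        ,  0.        ]), 'hand_eye': array([[-2.61267828e-04, -9.60015689e-01, -2.79946080e-01,
         7.23523003e-02],
       [ 9.99999313e-01,  6.89553176e-05, -1.16974610e-03,
         9.08925593e-04],
       [ 1.14227838e-03, -2.79946193e-01,  9.60015012e-01,
        -1.43383196e-01],
       [ 0.00000000e+00,  0.00000000e+00,  0.00000000e+00,
         1.00000000e+00]])}
```

View pics/top0.png

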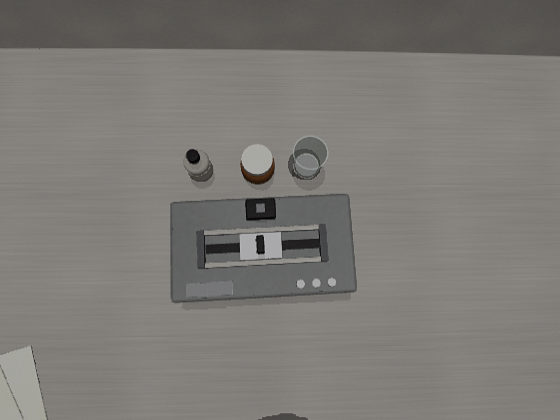

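View pics/side0.png

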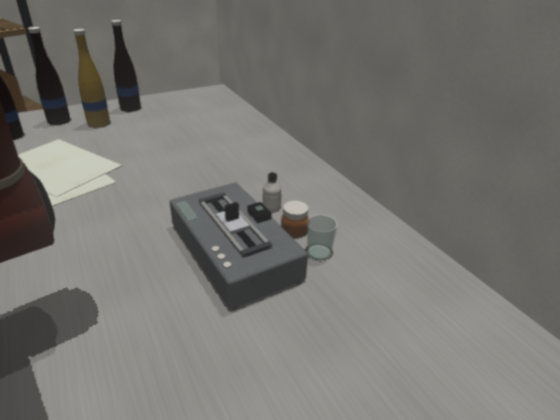

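The top view shows the housing centred near (262,247). The saddle and fin are at (260,244), the zero stop at (323,243), and the bottle, jar and beaker stand above the housing. Next I'll measure these from depth.

```bash
cat > h.py <<'E'
import cv2,numpy as np
from bench import ctrl
from scipy.spatial.transform import Rotation as R
def cloud(n,d,T=None):
    c=ctrl.calibration(n);K=np.array([[c['fx'],0,c['cx']],[0,c['fy'],c['cy']],[0,0,1]])
    v,u=np.mgrid[:420,:560];uv=np.stack([u,v],-1).reshape(-1,1,2).astype(float)
    r=cv2.undistortPoints(uv,K,c['D'])[:,0]
    P=np.c_[r,np.ones(len(r))]*d.reshape(-1,1)
    if T is None: P=R.from_rotvec(c['attitude']).apply(P)+c['xyz']
    else: P=P@T[:3,:3].T+T[:3,3]
    return P.reshape(420,560,3)
def wristT(s):
    T=np.eye(4);T[:3,:3]=R.from_rotvec(s['tool_rot']).as_matrix();T[:3,3]=s['eef_pos']
    return T@ctrl.calibration('wrist')['hand_eye']
E
python3 - <<'E'
from h import *
for n in('top','side'):
    d=np.load(f'pics/{n}0.npy');P=cloud(n,d);p=P[d>0]
    box=(p[:,0]>.3)&(p[:,0]<.75)&(p[:,1]>-.3)&(p[:,1]<.4);p=p[box]
    print(n,'table z',np.median(p[:,2][p[:,2]<.03]))
    q=p[(p[:,2]>.068)&(p[:,2]<.082)]
    print('deckz',np.median(q[:,2]),cv2.minAreaRect(q[:,:2].astype(np.float32)*1000))
    f=p[(p[:,2]>.104)&(p[:,2]<.135)]
    for a in(f,): print('high',len(a),a.min(0),a.max(0),np.median(a,0))
d=np.load('pics/top0.npy');P=cloud('top',d)
for u,v in[(260,244),(261,238),(261,250),(323,230),(323,243),(323,260),(200,250),(172,203),(349,196),(355,290),(173,300),(282,245),(240,245),(262,209)]:print(u,v,P[v,u].round(4))
E
```

```text
top table z 0.0005761901843317485
deckz 0.07551922220666901 ((611.2730712890625, 78.33869171142578), (269.4560241699219, 310.7872009277344), 2.805851936340332)
high 144 [0.54752289 0.07201775 0.1042284 ] [0.57571168 0.08449876 0.12387593] [0.56111996 0.07816977 0.12121449]
side table z -0.000891827522625066
deckz 0.07377192914217712 ((611.9747924804688, 77.16887664794922), (268.8440856933594, 311.1708068847656), 2.828709125518799)
high 133 [0.54868422 0.06953233 0.10404107] [0.57765268 0.08478617 0.1211613 ] [0.56091404 0.07368531 0.11462562]
260 244 [0.5612 0.0782 0.1197]
261 238 [0.5704 0.0766 0.1228]
261 250 [0.5516 0.0766 0.1218]
323 230 [ 0.5876 -0.0266  0.0851]
323 243 [ 0.5655 -0.0258  0.0865]
323 260 [ 0.5374 -0.0253  0.0851]
200 250 [0.5549 0.1776 0.0864]
172 203 [0.6364 0.2297 0.0731]
349 196 [ 0.6646 -0.09   -0.0007]
355 290 [ 0.4876 -0.0799  0.0715]
173 300 [0.4742 0.2216 0.0738]
282 245 [0.5635 0.0423 0.0761]
240 245 [0.5631 0.1122 0.0842]
262 209 [0.6217 0.0756 0.0955]
```

Run:
```python
from h import *
for n in('top','side'):
    d=np.load(f'pics/{n}0.npy');P=cloud(n,d);p=P[d>0]
    q=p[(p[:,2]>.066)&(p[:,2]<.088)&(p[:,0]<.655-.1*(p[:,1]-.07))&(p[:,0]>.4)&(p[:,1]>-.15)&(p[:,1]<.3)]
    print(n,cv2.minAreaRect(q[:,:2].astype(np.float32)*1000))
    # rails/stops/saddle top
    q=p[(p[:,2]>.081)&(p[:,2]<.089)&(p[:,0]<.61)&(p[:,0]>.5)&(p[:,1]>-.15)&(p[:,1]<.3)]
    print(cv2.minAreaRect(q[:,:2].astype(np.float32)*1000))
p,d=ctrl.capture('top');P=cloud('top',d)
g=cv2.cvtColor(p,cv2.COLOR_BGR2GRAY)
print(g[244,195:335:1]);print(P[244,190:335:3,1].round(3),P[244,190:335:3,2].round(3))
```

```text
top ((561.7970581054688, 76.09867858886719), (170.40333557128906, 311.2741394042969), 2.805851936340332)
((558.0980224609375, 72.14627075195312), (228.3455810546875, 102.4285888671875), 83.28540802001953)
side ((562.2228393554688, 74.44874572753906), (169.30259704589844, 311.72698974609375), 2.6784656047821045)
((570.480712890625, 75.76753234863281), (78.10456085205078, 219.771728515625), 2.977604866027832)
[102  79  70  69  65  70  72  71  74  17  94  74  70  72  74  59  58  56
  55  57  41  42  43  43  29  29  28  27  28  27  27  25  29  30  29  33
  31  31  28  29  31  32  29  27  51 178 171 169 169 170 170 169 169 170
 169 169 168 169 169 171 176  95  17  33  31  32  28  35  19 120 175 170
 169 169 170 170 169 169 169 169 170 169 170 169 170 173 121  27  31  36
  34  36  35  36  36  33  35  35  35  33  35  36  32  37  32  34  35  35
  33  33  35  31  34  37  31  29  30  33  37  34  30  29  34  31  36  58
  74  71  70  71  70  70  87 104 101 102 103 102 101 103]
[ 0.197  0.191  0.186  0.18   0.175  0.171  0.166  0.161  0.156  0.151
  0.146  0.141  0.136  0.131  0.126  0.121  0.116  0.11   0.106  0.101
  0.096  0.091  0.084  0.08   0.075  0.071  0.066  0.061  0.056  0.051
  0.046  0.041  0.036  0.031  0.025  0.02   0.015  0.01   0.005 -0.
 -0.005 -0.01  -0.015 -0.02  -0.024 -0.029 -0.036 -0.041 -0.046] [0.074 0.077 0.077 0.085 0.084 0.076 0.076 0.076 0.079 0.076 0.076 0.078
 0.077 0.076 0.075 0.078 0.077 0.086 0.085 0.083 0.086 0.086 0.12  0.121
 0.122 0.085 0.086 0.084 0.086 0.086 0.086 0.077 0.076 0.078 0.076 0.077
 0.077 0.076 0.077 0.074 0.077 0.076 0.075 0.076 0.086 0.085 0.076 0.075
 0.077]
```

>>> drive_tool(plan=[[1,0,0,0,0,0,0.235],[1,0,0,0,0,0,0.235],[1,0.037,-0.06,0,0,0,0],[1,0.037,-0.06,0,0,0,0],[1,0.037,-0.06,0,0,0,0],[1,0.037,-0.06,0,0,0,0],[1,0.037,-0.06,0,0,0,0],[1,0.037,-0.06,0,0,0,0]])

```text
time_s: 0.82
eef_pos: [0.2837, -0.4114, 0.2308]
tool_rot: [-3.14, -0.074, 0.0]
ft_force: [0.6, -0.6, 0.4]
width: 0.0858
grasp_force: 0.0
```

>>> drive_tool(plan=[[1,0.0375,-0.0595,0,0,0,0],[1,0.0375,-0.0595,0,0,0,0],[1,0.0375,-0.0595,0,0,0,0],[1,0.0375,-0.0595,0,0,0,0],[1,0.0375,-0.0595,0,0,0,0],[1,0.0375,-0.0595,0,0,0,0],[1,0.0375,-0.0595,0,0,0,0],[1,0.0375,-0.0595,0,0,0,0]])

```text
time_s: 1.48
eef_pos: [0.4221, -0.1665, 0.2311]
tool_rot: [3.141, 0.075, 0.0]
ft_force: [0.4, -0.3, -0.1]
width: 0.0854
grasp_force: 0.0
```

>>> drive_tool(plan=[[1,0.0375,-0.0595,0,0,0,0],[1,0.0375,-0.0595,0,0,0,0],[1,0.0375,-0.0595,0,0,0,0],[1,0.0375,-0.0595,0,0,0,0],[1,0.0375,-0.0595,0,0,0,0],[1,0.0375,-0.0595,0,0,0,0],[1,0.02,-0.03,0,0,0,0],[1,0,0,0,0,0,0]])

```text
time_s: 2.15
eef_pos: [0.5357, 0.0339, 0.2308]
tool_rot: [-3.139, -0.082, 0.001]
ft_force: [-0.1, -1.3, -0.1]
width: 0.0856
grasp_force: 0.0
```

Run:
```python
from h import *
s=ctrl.state();p,d=ctrl.capture('wrist');cv2.imwrite('pics/w1.png',p)
P=cloud('wrist',d,wristT(s));q=P[d>0]
print(s['eef_pos'],s['tool_rot'],s['ft_force'])
f=q[(q[:,2]>.112)&(q[:,2]<.13)&(abs(q[:,0]-.561)<.04)&(abs(q[:,1]-.078)<.05)]
print(len(f),np.percentile(f,[1,50,99],axis=0),cv2.minAreaRect(f[:,:2].astype(np.float32)*1000))
f=q[(q[:,2]>.066)&(q[:,2]<.080)&(abs(q[:,0]-.56)<.1)];print(np.median(f[:,2]))
```

```text
[0.53568923 0.03386972 0.23079266] [-3.13945513e+00 -8.16820740e-02  9.27407106e-04] [-0.14317423 -1.27300029 -0.06026488]
746 [[0.55068267 0.07168251 0.11265866]
 [0.56505466 0.07716695 0.12161344]
 [0.57784844 0.0836773  0.12328627]] ((564.1739501953125, 78.03025817871094), (27.52873992919922, 12.263402938842773), 2.5016391277313232)
0.07588951891488416
```

View pics/w1.png

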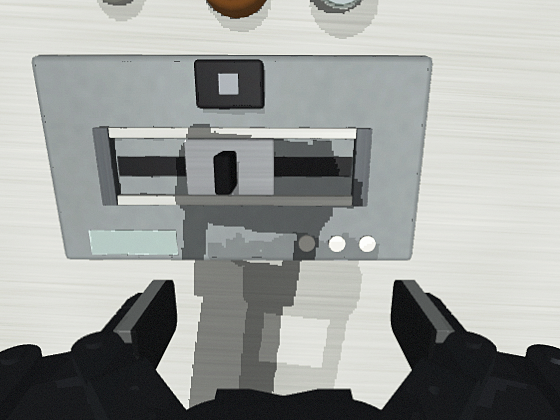

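The wrist view has the fin at (225,172) and the zero stop at the right end, (363,167). Both agree with the overview measurements, so I'll move over the fin.

>>> drive_tool(plan=[[1,0.0194,-0.0285,0,0,0,0],[1,0.0194,-0.0285,0,0,0,0],[1,0.0194,-0.0285,0,0,0,0],[1,0,0,0.05,0,0,0],[1,0,0,0.05,0,0,0],[1,0,0,0.05,0,0,0],[1,0,0,0.05,0,0,0],[1,0,0,0,0,0,0]])

```text
time_s: 2.87
eef_pos: [0.5574, 0.0737, 0.125]
tool_rot: [3.141, 0.073, -0.018]
ft_force: [-0.2, 0.3, -0.7]
width: 0.0852
grasp_force: 0.0
```

>>> drive_tool(plan=[[1,0,0,0,0,0,0],[1,0,0,0,0,0,0],[1,0,0,0,0,0,0]])

```text
time_s: 3.12
eef_pos: [0.5633, 0.0745, 0.1339]
tool_rot: [3.141, 0.074, 0.006]
ft_force: [1.3, -1.2, 0.2]
width: 0.0854
grasp_force: 0.0
```

>>> drive_tool(plan=[[1,0,-0.007,0.015,0,0,0],[1,0,0,0.015,0,0,0],[1,0,0,0.015,0,0,0],[1,0,0,0.015,0,0,0],[1,0,0,0.012,0,0,0],[1,0,0,0.008,0,0,0],[1,0,0,0,0,0,0],[1,0,0,0,0,0,0]])

```text
time_s: 3.78
eef_pos: [0.5615, 0.0785, 0.0908]
tool_rot: [-3.141, -0.075, 0.001]
ft_force: [0.1, 0.1, 1.1]
width: 0.0854
grasp_force: 0.0
```

>>> drive_tool(plan=[[1,0,0,0,0,0,0],[1,0,0,0,0,0,0],[1,0,0,0,0,0,0]])

```text
time_s: 4.03
eef_pos: [0.5621, 0.0785, 0.0919]
tool_rot: [-3.141, -0.075, -0.001]
ft_force: [-0.3, 1.0, -0.4]
width: 0.0854
grasp_force: 0.0
```

>>> drive_tool(plan=[[0,0,0,0.004,0,0,0],[0,0,0,0,0,0,0],[0,0,0,0,0,0,0],[0,0,0,0,0,0,0],[0,0,0,0,0,0,0],[0,0,0,0,0,0,0],[0,0,0,0,0,0,0],[0,0,0,0,0,0,0]])

```text
time_s: 4.7
eef_pos: [0.5618, 0.0784, 0.0895]
tool_rot: [3.14, 0.075, 0.0]
ft_force: [-0.6, 0.0, 1.6]
width: 0.0114
grasp_force: 58.8
```

>>> drive_tool(plan=[[0,0,0,0,0,0,0],[0,0,0,0,0,0,0],[0,0,0,0,0,0,0],[0,0,0,0,0,0,0]])

```text
time_s: 5.03
eef_pos: [0.5618, 0.0784, 0.0895]
tool_rot: [3.141, 0.075, 0.0]
ft_force: [-0.6, 0.3, 1.5]
width: 0.0111
grasp_force: 58.9
```

>>> drive_tool(plan=[[0,0,0.006,0,0,0,0],[0,0,0.012,0,0,0,0],[0,0,0.016,0,0,0,0],[0,0,0.016,0,0,0,0],[0,0,0.016,0,0,0,0],[0,0,0.016,0,0,0,0],[0,0,0.012,0,0,0,0],[0,0,0.006,0,0,0,0]])

```text
time_s: 5.7
eef_pos: [0.5642, 0.0295, 0.0895]
tool_rot: [-3.137, -0.074, -0.0]
ft_force: [-1.1, 7.3, 3.4]
width: 0.0113
grasp_force: 60.2
```

>>> drive_tool(plan=[[0,0,0.003,0,0,0,0],[0,0,0.003,0,0,0,0],[0,0,0.003,0,0,0,0],[0,0,0,0,0,0,0]])

```text
time_s: 6.03
eef_pos: [0.5644, 0.025, 0.0895]
tool_rot: [-3.138, -0.074, -0.0]
ft_force: [-1.5, 4.1, 2.4]
width: 0.0112
grasp_force: 60.2
```

>>> drive_tool(plan=[[0,0,0.004,0,0,0,0],[0,0,0.004,0,0,0,0],[0,0,0.004,0,0,0,0],[0,0,0.004,0,0,0,0]])

```text
time_s: 6.37
eef_pos: [0.5648, 0.0176, 0.0895]
tool_rot: [-3.137, -0.075, -0.0]
ft_force: [-1.0, 6.9, 2.3]
width: 0.0112
grasp_force: 60.2
```

>>> drive_tool(plan=[[0,0,0.003,0,0,0,0],[0,0,0.003,0,0,0,0]])

```text
time_s: 6.53
eef_pos: [0.5649, 0.0145, 0.0895]
tool_rot: [-3.137, -0.074, -0.0]
ft_force: [-1.4, 7.0, 3.6]
width: 0.0113
grasp_force: 60.2
```

>>> drive_tool(plan=[[0,0,0.003,0,0,0,0],[0,0,0,0,0,0,0]])

```text
time_s: 6.7
eef_pos: [0.5649, 0.0143, 0.0894]
tool_rot: [-3.134, -0.074, -0.0]
ft_force: [-1.0, 10.9, 2.6]
width: 0.0114
grasp_force: 60.3
```

>>> drive_tool(plan=[[0,0,0.003,0,0,0,0],[0,0,0,0,0,0,0]])

```text
time_s: 6.87
eef_pos: [0.5649, 0.0142, 0.0894]
tool_rot: [-3.131, -0.074, -0.0]
ft_force: [-0.3, 16.5, 3.9]
width: 0.011
grasp_force: 60.3
```

>>> drive_tool(plan=[[0,0,0.003,0,0,0,0],[0,0,0,0,0,0,0]])

```text
time_s: 7.03
eef_pos: [0.5649, 0.0142, 0.0894]
tool_rot: [-3.128, -0.074, -0.0]
ft_force: [-1.4, 21.1, 3.7]
width: 0.0113
grasp_force: 60.3
```

>>> drive_tool(plan=[[0,0,0,0,0,0,0],[0,0,0,0,0,0,0],[0,0,0,0,0,0,0],[0,0,0,0,0,0,0],[0,0,0,0,0,0,0],[0,0,0,0,0,0,0],[0,0,0,0,0,0,0],[0,0,0,0,0,0,0]])

```text
time_s: 7.7
eef_pos: [0.5649, 0.0141, 0.0895]
tool_rot: [-3.129, -0.075, -0.0]
ft_force: [-2.0, 20.3, 4.3]
width: 0.0108
grasp_force: 60.3
```

>>> drive_tool(plan=[[0,0,-0.006,0,0,0,0],[0,0,-0.01,0,0,0,0],[0,0,-0.012,0,0,0,0],[0,0,-0.012,0,0,0,0],[0,0,-0.01,0,0,0,0],[0,0,-0.006,0,0,0,0],[0,0,-0.003,0,0,0,0],[0,0,0,0,0,0,0]])

```text
time_s: 8.37
eef_pos: [0.5639, 0.0364, 0.0895]
tool_rot: [3.138, 0.074, 0.0]
ft_force: [-1.1, -4.6, 2.6]
width: 0.0112
grasp_force: 60.5
```

>>> drive_tool(plan=[[0,0,-0.003,0,0,0,0],[0,0,-0.003,0,0,0,0]])

```text
time_s: 8.53
eef_pos: [0.5637, 0.0389, 0.0895]
tool_rot: [3.137, 0.074, 0.0]
ft_force: [-1.3, -7.0, 2.0]
width: 0.0109
grasp_force: 60.4
```

>>> drive_tool(plan=[[0,0,-0.003,0,0,0,0],[0,0,-0.003,0,0,0,0]])

```text
time_s: 8.7
eef_pos: [0.5636, 0.0418, 0.0895]
tool_rot: [3.137, 0.074, 0.0]
ft_force: [-0.7, -6.3, 2.4]
width: 0.0113
grasp_force: 60.4
```

>>> drive_tool(plan=[[0,0,-0.003,0,0,0,0],[0,0,-0.003,0,0,0,0]])

```text
time_s: 8.87
eef_pos: [0.5635, 0.0448, 0.0895]
tool_rot: [3.137, 0.074, 0.0]
ft_force: [-1.4, -7.4, 3.1]
width: 0.011
grasp_force: 60.4
```

>>> drive_tool(plan=[[0,0,-0.003,0,0,0,0],[0,0,-0.003,0,0,0,0]])

```text
time_s: 9.03
eef_pos: [0.5633, 0.048, 0.0895]
tool_rot: [3.137, 0.074, 0.0]
ft_force: [-1.1, -5.5, 3.0]
width: 0.0114
grasp_force: 60.5
```

>>> drive_tool(plan=[[0,0,-0.003,0,0,0,0],[0,0,-0.003,0,0,0,0]])

```text
time_s: 9.2
eef_pos: [0.5631, 0.0515, 0.0895]
tool_rot: [3.138, 0.074, 0.0]
ft_force: [-1.0, -4.5, 2.6]
width: 0.011
grasp_force: 60.5
```

>>> drive_tool(plan=[[0,0,-0.003,0,0,0,0],[0,0,0,0,0,0,0]])

```text
time_s: 9.37
eef_pos: [0.563, 0.0547, 0.0895]
tool_rot: [-3.14, -0.074, -0.0]
ft_force: [-1.7, 1.3, 2.7]
width: 0.0108
grasp_force: 60.6
```

>>> drive_tool(plan=[[0,0,-0.002,0,0,0,0],[0,0,0,0,0,0,0]])

```text
time_s: 9.53
eef_pos: [0.5629, 0.056, 0.0894]
tool_rot: [-3.14, -0.075, -0.0]
ft_force: [-0.4, 0.5, 3.8]
width: 0.0108
grasp_force: 60.6
```

>>> drive_tool(plan=[[0,0,-0.002,0,0,0,0],[0,0,0,0,0,0,0]])

```text
time_s: 9.7
eef_pos: [0.5629, 0.0564, 0.0895]
tool_rot: [3.14, 0.075, 0.0]
ft_force: [-1.7, -1.1, 3.3]
width: 0.0111
grasp_force: 60.6
```

>>> drive_tool(plan=[[0,0,-0.001,0,0,0,0],[0,0,0,0,0,0,0],[0,0,0,0,0,0,0]])

```text
time_s: 9.95
eef_pos: [0.5629, 0.0566, 0.0894]
tool_rot: [3.14, 0.075, 0.0]
ft_force: [-1.7, -4.2, 3.9]
width: 0.0109
grasp_force: 60.7
```

>>> drive_tool(plan=[[0,0,-0.002,0,0,0,0],[0,0,0,0,0,0,0]])

```text
time_s: 10.12
eef_pos: [0.5628, 0.057, 0.0894]
tool_rot: [3.138, 0.075, 0.0]
ft_force: [-2.1, -6.1, 3.0]
width: 0.0106
grasp_force: 60.7
```

>>> drive_tool(plan=[[0,0,-0.001,0,0,0,0],[0,0,0,0,0,0,0]])

```text
time_s: 10.28
eef_pos: [0.5628, 0.0571, 0.0894]
tool_rot: [3.138, 0.075, 0.0]
ft_force: [-1.9, -7.9, 3.5]
width: 0.0114
grasp_force: 60.7
```

>>> drive_tool(plan=[[0,0,-0.002,0,0,0,0],[0,0,0,0,0,0,0]])

```text
time_s: 10.45
eef_pos: [0.5628, 0.0575, 0.0895]
tool_rot: [3.137, 0.075, 0.0]
ft_force: [-2.7, -10.4, 4.3]
width: 0.0113
grasp_force: 60.8
```

>>> drive_tool(plan=[[0,0,0.003,0,0,0,0],[0,0,0.003,0,0,0,0],[0,0,0,0,0,0,0],[0,0,0,0,0,0,0],[0,0,0,0,0,0,0]])

```text
time_s: 10.87
eef_pos: [0.5629, 0.0569, 0.0895]
tool_rot: [-3.14, -0.075, -0.0]
ft_force: [-2.6, -0.3, 5.1]
width: 0.0114
grasp_force: 60.9
```

>>> drive_tool(plan=[[0,0,0.003,0,0,0,0],[0,0,0,0,0,0,0],[0,0,0,0,0,0,0]])

```text
time_s: 11.12
eef_pos: [0.5629, 0.0563, 0.0894]
tool_rot: [-3.138, -0.075, -0.0]
ft_force: [-1.7, 3.3, 5.4]
width: 0.0112
grasp_force: 60.9
```

>>> drive_tool(plan=[[0,0,0.002,0,0,0,0],[0,0,0,0,0,0,0],[0,0,0,0,0,0,0]])

```text
time_s: 11.37
eef_pos: [0.5629, 0.056, 0.0894]
tool_rot: [-3.137, -0.075, -0.0]
ft_force: [-1.7, 6.5, 5.3]
width: 0.0111
grasp_force: 60.9
```

>>> drive_tool(plan=[[0,0,-0.002,0,0,0,0],[0,0,-0.002,0,0,0,0],[0,0,0,0,0,0,0],[0,0,0,0,0,0,0],[0,0,0,0,0,0,0],[0,0,0,0,0,0,0],[0,0,0,0,0,0,0],[0,0,0,0,0,0,0]])

```text
time_s: 12.03
eef_pos: [0.5629, 0.0564, 0.0894]
tool_rot: [-3.14, -0.075, -0.0]
ft_force: [-1.8, 1.4, 4.9]
width: 0.0108
grasp_force: 61.0
```

Run:
```python
from h import *
s=ctrl.state();print(s['dq'].round(4),s['ft_force'],s['eef_pos'])
p,d=ctrl.capture('top');cv2.imwrite('pics/t2.png',p[120:320,140:380].repeat(3,0).repeat(3,1)[:600,:720])
```

```text
[ 0.0016  0.0005 -0.0015  0.0005 -0.001  -0.0006] [-1.80100326  1.40326283  4.92464874] [0.56288989 0.05635965 0.08943148]
```

View pics/t2.png

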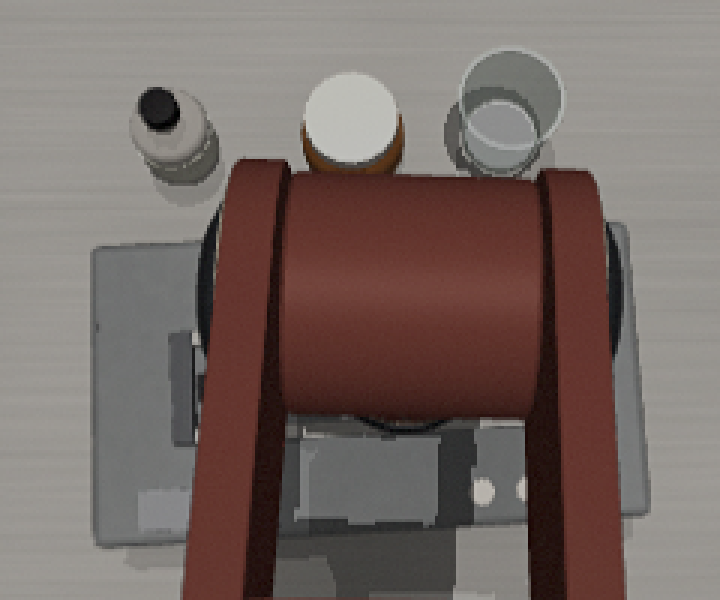

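The bottle at crop (170,135), jar at (352,125) and beaker at (510,105) haven't moved. The arm is at rest in the notch, with rising resistance on both sides and about 1 N left on the fin.

```bash
python3 -c "
from bench import ctrl
print(ctrl.hand_in())"
```

```text
the job is handed in; nothing more can be done
None
```

I pushed the slide against its zero stop with about 20 N and held it there for over half a second, then drew it into the notch about 42 mm out; it was at rest there, still gripped, when I handed the job in at about 12 s, with the jar, reagent bottle and beaker where they stood (the verdict was not shown).

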